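# Key a ribbon reel onto the winder and set it to its marks

### The job

Put the red ribbon reel on the small round ribbon winder: set it over the centre pin, turn it gently until its slot drops over the winder's key where the key stands, and seat it fully home. Then turn the seated reel clockwise, taking the winder shaft round with it, until its grip bar lines up with the two red marks on the winder, and let go. Feel your way and do not force it, and leave the stack of cards and the rest of the counter alone.

Things in the scene. Friction and masses are not known exactly. Their poses are not given: they have to be found in the camera images.
- reel: loose ribbon reel, black flanges 66 mm across, red band between them, 0.12 to 0.2 kg, standing on the counter. Origin: centre of its underside. The reel is 30 mm high; on top stands a white grip bar 44 mm long (along the reel's x), 12 mm wide (y), 30 to 54 mm above the origin. A half turn makes no difference.
- reel_slot (a point): centre of the reel's underside (same as its origin). There: a blind central hole 13 mm square, 26 mm deep, and a straight slot along the reel's x (under the grip bar) through the centre, 9 mm wide, 10 mm deep, open out to 21 mm from the centre.
- winder: fixed ribbon winder, white round housing 100 mm across, 36 mm high. Origin: centre of its underside on the counter, z up. Two red marks on the rim lie on its +x and -x. Contact forces between reel and winder (all contacts added) must stay under 40 N.
- winder_seat (a point): centre of the winder's flat aluminium seat, 64 mm across, 40 mm above the counter: a reel fully home has its underside here, centred on the pin. The seat is solid and does not turn.
- winder_pin (a point): top of the steel pin in the middle of the seat: 10 mm diameter, tapered tip over the last 5 mm, 22 mm above the seat. Pin and key turn on one stiff shaft (0.1 N m friction, stays where left; a hard push on the key drags it round), with stops 1.5 rad counterclockwise (from above) and 0.25 rad clockwise of the red-mark line.
- winder_key (a point): on the winder's axis, 9 mm above the seat: top height of the brass key, two wings beside the pin, 6 mm wide, 38 mm long over both, flat top. Its angle is not measured: at the start 0.4 to 1.2 rad counterclockwise of the red-mark line. Sprung: gives at 1.2 N, plus 1.2 N per mm, solid after 4 mm (5 mm above the seat). When the slot lines up it springs up into it and the push vanishes.
- cards: bystander: a stack of cards, 55x85x14 mm, lying right of the middle; origin centre of its underside
Things that resemble listed ones, but are neither listed nor needed, are in the scene too. Of the things that look like the reel, take the one that is farthest to the robot's left at the start.

How it is judged (in metres and radians):
On the way:
1. the reel is fully home on the winder's seat with the key in its slot, its grip bar still away from the red marks (more than 0.2 rad) (z of reel in the frame of winder below 0.0425 m and horizontal distance between reel and winder below 0.0035 m and angle between reel's own z axis and vertical below 0.06 rad and angle between the x axis of reel and the x axis of winder, either way round above 0.2 rad), for 0.1 s.
At the end, for the whole second after the job is handed in: The reel is fully home (underside within 2.5 mm of the seat, axis within 3.5 mm of the winder's, upright within 0.06 rad), its grip bar is within 0.12 rad of the line of the two red marks, and it is at rest and released (z of reel in the frame of winder below 0.0425 m and horizontal distance between reel and winder below 0.0035 m and angle between reel's own z axis and vertical below 0.06 rad and angle between the x axis of reel and the x axis of winder, either way round below 0.12 rad and linear speed of reel below 0.01 m/s and contact force between the fingers and reel below 0.1 N); the robot touches nothing.
It fails at once if reel and winder pressed together with more than 40 N (contact force between reel and winder above 40 N).
It fails at once if the stack of cards moved more than 20 mm (distance of cards from where it was at the start of the episode above 0.02 m).
It also fails if it takes over 51 s, if anything falls off the work surface, if the arm or the gripper's body presses on something with over 40 N, if the wrist force passes 120 N, or if a joint passes its speed limit or range.

### The arm

A 6-joint arm with a two-finger parallel gripper is mounted at the origin on a cart in front of the work surface, level with it; the furniture and walls round the work are solid. World frame = base frame: x ahead of the robot, y to its left, z up, the work surface at z = 0. Lengths are in m, angles in degrees, forces in N, time in s.
With the tool pointing down it reaches from about 0.375 to 0.9 m from the base axis. Payload 3.1 kg.
Tool frame: the origin (TCP) lies at the very end of the fingers, on their centre line; the grasp point (between the pads) lies 19 mm behind it; z points along the fingers, y is the line along which they close (so a half turn about z gives the same grasp; the last joint's range is limited). The gripper opens to 87 mm and grips with 3 to 60 N. Pads are 19 mm wide; open, the fingers measure 117 mm over their backs; the gripper's body (75 mm by 190 mm) begins 51 mm behind the grasp point.
Start: joints at [58.012, 30.224, 82.088, -0, 67.689, -10.227], TCP at [0.232, 0.58, 0.223] pointing down, gripper open.
Joint ranges: [-176.69, 176.69], [-43.24, 126.21], [12.49, 139.97], [-82, 262], [0, 151.66], [-163.58, 163.58]. Speed limits (degrees/s): [159.86, 159.86, 180, 180, 180, 180].

### API

Orientations are given as a 3x3 rotation matrix whose columns are the frame's x, y, z axes.
In Python, from rig import bot, imaging gives the robot as it stands.
- The arm moves only by the tool drive_tool, never from a script. Its argument "deltas" is text: rows parted by semicolons, each of 5 numbers parted by spaces: the finger opening in mm, from 0 to 87, then the shift along the world's x, y, z in mm, then the turn about the world's z in rad. In form: jaw dx dy dz twist; .... A call has 1 to 12 rows; each row is the pose to reach, as a shift and turn from the pose commanded when the call began; what a row does not reach only later rows make up. A row lasts 1/10 s, in which the tool goes at most 50 mm and 8.59 degrees, less where a joint would pass 70% of its speed; a pose out of reach is approached as far as the arm can. A call with a gripper value outside its range is refused whole. The fingers move at their own pace and stop on an object; the grip force is fixed at half the most. Time passes only in rows, so rows that repeat a pose let the fingers close. It gives the time, the measured TCP pose, the force, the opening and the grip force at its end, in the units of the state.
- bot.read_state(): the state, without advancing time (a new reading comes with each control period).
- imaging.capture(name): name is "side" or "top"; returns the picture (384x512x3 uint8, red, green, blue); there is no depth.
- imaging.camera_model(name): a dict with "fx", "fy", "cx", "cy" (pixels), "T" (4x4, takes a point from camera to world coordinates). Camera axes: x right, y down, z forward; pixel columns grow to the right and rows downward; lengths in m; the calibration is good to about 2 mm. A picture is of the moment at which its call begins. camera_model takes no time and is no camera call.
- bot.hand_in(): hands the job in; it is judged then, once.
The state is a dict: "time_s": time; "joint_positions": joint angles; "qvel": joint speeds; "tau": joint torques, N m; "position": TCP position; "tcp_rot": TCP orientation; "force": force on the tool from outside, world axes, zero at the start; "moment": the same for the moment, N m; "opening": opening from 0.0 (shut) to 1.0 (fully open); "grasp_force": force on a finger pad.
Only numpy, scipy, OpenCV 4.12 (cv2) and the standard library are available. Lean on these libraries where they do the work, as an engineer would, in place of code of your own. Each camera call takes 0.05 s, during which the arm holds its last target. There are 200 camera calls.

## Working session

There is one attempt and no reset: what is moved stays moved. The work goes in short steps, Python scripts to look and compute and a tool call to move; the robot and the scene stay as the last step left them, time stands still between calls to the robot, and variables do not carry over. Pictures are saved under pics/ and viewed, at most 10 in all, crops included, and the job is handed in when it is done.

Besides the shell and the picture viewer there is one more tool, called in YAML: its name, and indented under it one key for each argument. drive_tool: Moves the arm, as the interface text tells. Its arguments: {"type":"object","properties":{"deltas":{"type":"string"}},"required":["deltas"]}

```bash
mkdir -p pics
python3 - <<'E'
from rig import bot, imaging
import cv2
for n in ("top","side"):
    im=imaging.capture(n); cv2.imwrite(f"pics/{n}0.png",im[:,:,::-1])
    m=imaging.camera_model(n); print(n,m["fx"],m["cx"],m["cy"],m["T"])
s=bot.read_state(); print(s["time_s"],s["tcp_rot"],s["opening"])
E
```

```text
top 438.87557621491135 256.89255530713274 194.87039048262452 [[-0.00515399 -0.99322922  0.11605665  0.43330039]
 [-0.99931517  0.00936837  0.03579702 -0.42889755]
 [-0.03664191 -0.11579267 -0.99259731  0.93231826]
 [ 0.          0.          0.          1.        ]]
side 354.69737805551273 256.7599670211157 190.30444274490313 [[ 0.94208133 -0.18059253  0.28261124  0.3156912 ]
 [-0.33459068 -0.4481337   0.82899051 -1.11855265]
 [-0.02306187 -0.87553557 -0.48260297  0.49369653]
 [ 0.          0.          0.          1.        ]]
0.1 [[-9.28754817e-01  3.70693195e-01 -1.02257934e-03]
 [ 3.70694465e-01  9.28753331e-01 -1.69205582e-03]
 [ 3.22490391e-04 -1.95056949e-03 -9.99998046e-01]] 1.0034836527497164
```

View pics/top0.png

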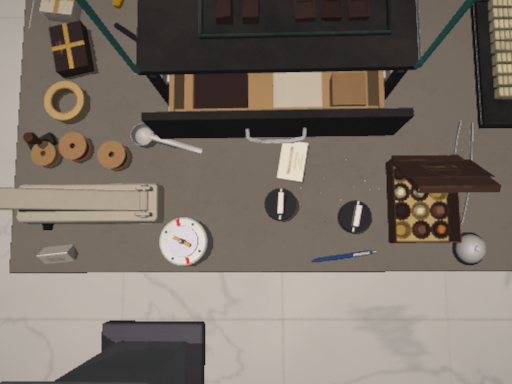

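View pics/side0.png

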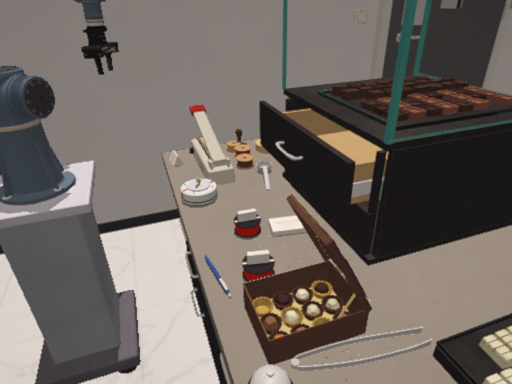

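```bash
cat > h.py <<'E'
import numpy as np, cv2
from rig import bot, imaging
def w(n,u,v,z):
    m=imaging.camera_model(n);T=m["T"]
    d=T[:3,:3]@np.array([(u-m["cx"])/m["fx"],(v-m["cy"])/m["fy"],1]);return T[:3,3]+d*(z-T[2,3])/d[2]
def px(n,p):
    m=imaging.camera_model(n);T=m["T"];q=T[:3,:3].T@(np.array(p)-T[:3,3]);return np.array([m["fx"]*q[0]/q[2]+m["cx"],m["fy"]*q[1]/q[2]+m["cy"]])
def blobs(mask,off,n,z,amin=8):
    k,l,s,c=cv2.connectedComponentsWithStats(mask.astype(np.uint8))
    out=[]
    for i in range(1,k):
        if s[i,4]<amin: continue
        v,u=np.nonzero(l==i); P=np.array([w(n,a+off[0],b+off[1],z)[:2] for a,b in zip(u,v)])
        e,V=np.linalg.eigh(np.cov(P.T)); a=V[:,1]
        print(s[i,4],np.round(c[i]+off,1),"world",P.mean(0).round(4),"ang",round(float(np.arctan2(a[1],a[0])),3),"len",np.round(np.sqrt(12*e[::-1]),4))
E
python3 - <<'E'
from h import *
im=cv2.imread("pics/top0.png")
a=im[180:250,255:385]; b=im[212:272,150:220]
A=cv2.resize(a,None,fx=5,fy=5,interpolation=cv2.INTER_CUBIC)[:350,:400]
B=cv2.resize(b,(400,343),interpolation=cv2.INTER_CUBIC)
cv2.imwrite("pics/crop.png",np.hstack([A[:343],B]))
print("grip bars z=.054"); blobs(a.min(2)>140,(255,180),"top",.054)
h=cv2.cvtColor(b,cv2.COLOR_BGR2HSV)
red=((h[...,0]<8)|(h[...,0]>172))&(h[...,1]>140)&(h[...,2]>90)
print("marks z=.036");blobs(red,(150,212),"top",.036,4)
print("winder white");blobs((b.min(2)>120),(150,212),"top",.037,100)
yel=(h[...,0]>9)&(h[...,0]<30)&(h[...,1]>110)&(h[...,2]>90)
print("key z=.049");blobs(yel,(150,212),"top",.049,3)
E
```

```text
grip bars z=.054
15 [297.7 180.3] world [ 0.5649 -0.4797] ang 1.503 len [0.0215 0.003 ]
124 [280.1 201.6] world [ 0.5219 -0.4437] ang 3.071 len [0.0462 0.011 ]
127 [357.1 214.4] world [ 0.4951 -0.5965] ang 2.958 len [0.0453 0.0112]
8 [279.5 216.5] world [ 0.492  -0.4423] ang 3.13 len [0.0083 0.0037]
8 [352.8 229.2] world [ 0.4656 -0.587 ] ang -3.07 len [0.0071 0.0048]
marks z=.036
12 [177.5 222. ] world [ 0.4835 -0.2329] ang -2.861 len [0.0118 0.005 ]
11 [187.2 259.9] world [ 0.4062 -0.254 ] ang -2.822 len [0.0105 0.0045]
winder white
1768 [182.5 241.1] world [ 0.4445 -0.2439] ang 1.873 len [0.0875 0.0857]
key z=.049
11 [176. 238.] world [ 0.4505 -0.2332] ang 1.215 len [0.0106 0.0043]
19 [186.5 243.3] world [ 0.4398 -0.2546] ang 1.059 len [0.0145 0.0056]
```

View pics/crop.png

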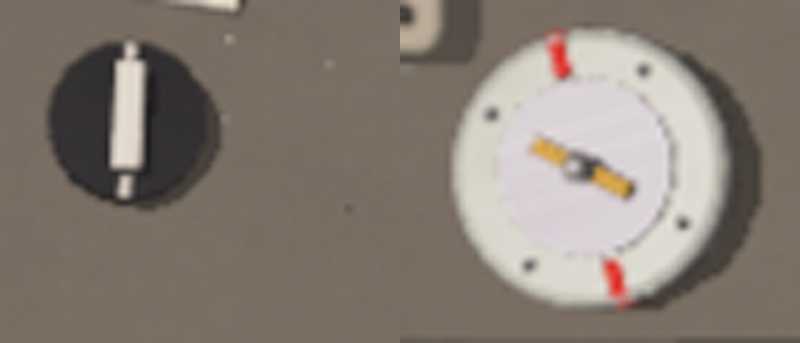

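Chosen: the black/red reel with grip bar at top px (281,205); the rival is at (354,217), and the bare brown rolls (43,153), (74,147), (112,155) have no grip bar. The crop shows the chosen reel, plus the winder centred near (183,241) with red marks at (177,222)/(187,260) and the key at roughly 0.84 rad counterclockwise of the mark line.

Run:
```python
from h import *
m=imaging.camera_model("side");T=m["T"]
for uv in [(197,108),(220,170)]:
    d=T[:3,:3]@np.array([(uv[0]-m["cx"])/m["fx"],(uv[1]-m["cy"])/m["fy"],1])
    for x in (.48,.53,.56): print(uv,(T[:3,3]+d*(x-T[0,3])/d[0]).round(3))
im=cv2.imread("pics/top0.png")[180:230,255:310]
dk=(im.max(2)<62).astype(np.uint8)|(im.min(2)>140).astype(np.uint8); dk[:8]=0
dk=cv2.morphologyEx(dk,cv2.MORPH_OPEN,np.ones((5,5)))
c=max(cv2.findContours(dk,0,1)[0],key=cv2.contourArea); (u,v),r=cv2.minEnclosingCircle(c)
M=cv2.moments(c);print("disk",u+255,v+180,r,w("top",u+255,v+180,.030),w("top",M['m10']/M['m00']+255,M['m01']/M['m00']+180,.030))
print("drawer handle", w("top",277,142,.1), w("top",277,138,.2))
```

```text
(197, 108) [ 0.48  -0.138  0.221]
(197, 108) [0.53  0.16  0.138]
(197, 108) [0.56  0.339 0.088]
(220, 170) [ 0.48  -0.37   0.132]
(220, 170) [ 0.53  -0.143  0.022]
(220, 170) [ 0.56  -0.006 -0.044]
disk 280.08188247680664 204.31184577941895 15.83569049835205 [ 0.51874896 -0.44410472  0.03      ] [ 0.51884277 -0.44431284  0.03      ]
drawer handle [ 0.6332217  -0.43833528  0.1       ] [ 0.61616108 -0.43727417  0.2       ]
```

drive_tool:
  deltas: "45 220 -480 40 -1.8;45 220 -480 40 -1.8;45 220 -480 40 -1.8;45 220 -480 40 -1.8;45 220 -480 40 -1.8;45 220 -480 40 -1.8;45 220 -480 40 -1.8;45 220 -480 40 -1.8;45 220 -480 40 -1.8;45 220 -480 40 -1.8;45 220 -480 40 -1.8;45 220 -480 40 -1.8"

```text
time_s: 1.3
position: [0.454, 0.0969, 0.2628]
tcp_rot: [[0.581, 0.814, 0.002], [0.814, -0.581, -0.001], [0.0, 0.002, -1.0]]
force: [0.1, 0.9, -0.3]
opening: 0.517
grasp_force: 0.0
```

drive_tool:
  deltas: "45 68 -544 -130 -1.03;45 68 -544 -130 -1.03;45 68 -544 -130 -1.03;45 68 -544 -130 -1.03;45 68 -544 -130 -1.03;45 68 -544 -130 -1.03;45 68 -544 -130 -1.03;45 68 -544 -130 -1.03;45 68 -544 -130 -1.03;45 68 -544 -130 -1.03;45 68 -544 -130 -1.03;45 68 -544 -130 -1.03"

```text
time_s: 2.5
position: [0.5191, -0.449, 0.1306]
tcp_rot: [[0.997, -0.072, 0.0], [-0.072, -0.997, -0.002], [0.0, 0.002, -1.0]]
force: [-0.9, -0.5, -0.5]
opening: 0.519
grasp_force: 0.0
```

Run:
```python
from h import *
s=bot.read_state(); print(s["joint_positions"],s["position"],np.arctan2(*s["tcp_rot"][1::-1,1] if hasattr(s["tcp_rot"],"shape") else (0,1)))
```

```text
[-5.01356347e+01  4.07313416e+01  7.70966620e+01 -7.39641912e-02
  6.20725655e+01  4.40309620e+01] [ 0.51909152 -0.44898088  0.1305542 ] -1.6429139350094777
```

drive_tool:
  deltas: "45 0 0 -40 0;45 0 0 -80 0;45 0 0 -99 0;45 0 0 -99 0;45 0 0 -99 0;0 0 0 -99 0;0 0 0 -99 0;0 0 0 -99 0;0 0 0 -99 0;0 0 0 -99 0;0 0 0 -99 0"

```text
time_s: 3.6
position: [0.5196, -0.4435, 0.0336]
tcp_rot: [[0.998, -0.068, -0.0], [-0.068, -0.998, 0.0], [-0.0, -0.0, -1.0]]
force: [0.4, 0.2, -0.3]
opening: 0.132
grasp_force: 30.0
```

drive_tool:
  deltas: "0 0 0 45 0;0 0 0 90 0;0 0 0 90 0;0 0 0 90 0"

```text
time_s: 4.0
position: [0.52, -0.444, 0.1247]
tcp_rot: [[0.998, -0.068, 0.001], [-0.068, -0.998, -0.002], [0.002, 0.002, -1.0]]
force: [0.6, 0.1, -2.5]
opening: 0.132
grasp_force: 30.0
```

Run:
```python
from h import *
s=bot.read_state(); print(s["position"],s["force"],s["opening"])
im=imaging.capture("side");cv2.imwrite("pics/side1.png",cv2.resize(im[120:260,180:330],None,fx=4,fy=4)[:,:,::-1])
print(px("side",(.52,-.444,.087)),px("side",(.52,-.444,.12)))
```

```text
[ 0.51998491 -0.44395036  0.12474354] [ 0.59086074  0.10111914 -2.49326025] 0.13213774365410652
[246.3598042  197.67171547] [245.81348563 184.96505701]
```

View pics/side1.png

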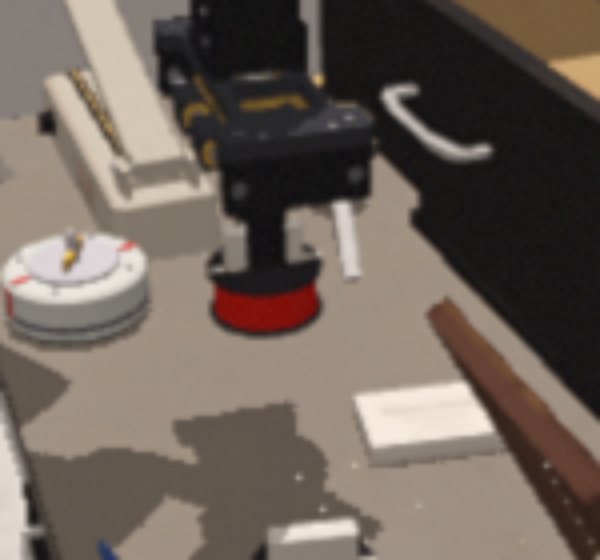

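drive_tool:
  deltas: "0 -75 200 0 1.175;0 -75 200 0 1.175;0 -75 200 0 1.175;0 -75 200 0 1.175;0 -75 200 0 1.175;0 -75 200 0 1.175;0 -75 200 0 1.175;0 -75 200 0 1.175;0 -75 200 0 1.175;0 -75 200 0 1.175;0 -75 200 0 1.175"

```text
time_s: 5.15
position: [0.4442, -0.2432, 0.1228]
tcp_rot: [[0.449, 0.893, -0.001], [0.893, -0.449, 0.001], [0.0, -0.002, -1.0]]
force: [-0.0, -0.7, -0.9]
opening: 0.136
grasp_force: 30.0
```

Run:
```python
from h import *
s=bot.read_state(); print(s["position"],s["force"],np.arctan2(s["tcp_rot"][1][0],s["tcp_rot"][0][0]))
old=cv2.imread("pics/side0.png")
im=imaging.capture("side")[:,:,::-1].copy();cv2.imwrite("pics/s2raw.png",im)
t=imaging.capture("top")[:,:,::-1].copy();cv2.imwrite("pics/t2raw.png",t)
cv2.imwrite("pics/look2.png",np.hstack([cv2.resize(im[130:210,150:250],None,fx=4,fy=4),cv2.resize(t[200:280,140:240],None,fx=4,fy=4)]))
h=cv2.cvtColor(im[140:200,160:240],cv2.COLOR_BGR2HSV)
red=(((h[...,0]<8)|(h[...,0]>172))&(h[...,1]>140)&(h[...,2]>60)).astype(np.uint8)
k,l,st,c=cv2.connectedComponentsWithStats(red);i=1+st[1:,4].argmax();print("red band",st[i],c[i]+[160,140])
m=l==i
for r in range(st[i,1],st[i,1]+st[i,3]): 
    u=np.nonzero(m[r])[0]; print(r+140,u.min()+160,u.max()+160,end="; ")
p=np.array(s["position"]);print("\nexpected band mid (under tcp)",px("side",(p[0],p[1],p[2]-.0186)),"pin tip exp",px("side",(.445,-.2437,.062)))
# winder housing extent in the old side view
g=old[170:210,170:225]
for r in (186,188,190,192):
    row=old[r,170:230].min(1); u=np.nonzero(row>110)[0]; print(r,u.min()+170,u.max()+170,end="; ")
print("winder centre exp",px("side",(.445,-.2437,.036)))
```

```text
[ 0.44418004 -0.24320016  0.12283883] [-0.00655397 -0.74581491 -0.92976491] 1.1048790340700778
red band [ 25  22  22  11 175] [195.33714286 166.98857143]
162 203 205; 163 185 205; 164 185 205; 165 185 205; 166 185 206; 167 185 206; 168 185 206; 169 185 205; 170 186 203; 171 188 200; 172 194 195; 
expected band mid (under tcp) [195.95023104 162.48836314] pin tip exp [197.91626313 176.61656156]
186 172 229; 188 170 229; 190 170 229; 192 170 229; winder centre exp [198.8840623  185.00800413]
```

View pics/look2.png

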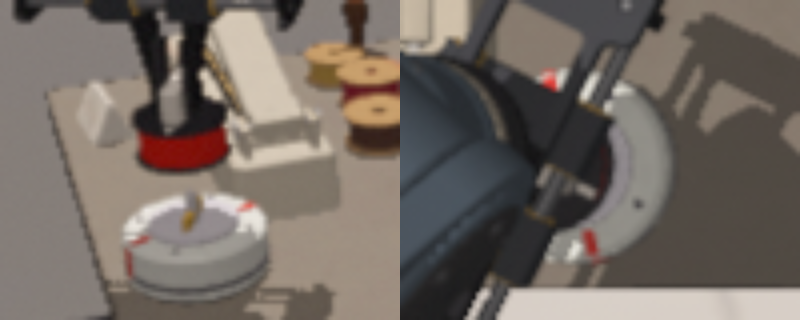

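drive_tool:
  deltas: "0 1 0 -15 0;0 1 0 -24 0;0 1 0 -26 0;0 1 0 -28 0;0 1 0 -30 0;0 1 0 -32 0;0 1 0 -32 0;0 1 0 -32 0"

```text
time_s: 6.05
position: [0.4457, -0.2436, 0.0917]
tcp_rot: [[0.447, 0.894, 0.0], [0.894, -0.447, -0.0], [-0.0, 0.0, -1.0]]
force: [-0.3, 0.8, -2.2]
opening: 0.137
grasp_force: 30.0
```

drive_tool:
  deltas: "0 0 0 -3 0;0 0 0 -5 0;0 0 0 -7 0;0 0 0 -8 0;0 0 0 -9 0;0 0 0 -10 0;0 0 0 -10 0;0 0 0 -10 0"

```text
time_s: 6.85
position: [0.4457, -0.2435, 0.0816]
tcp_rot: [[0.448, 0.894, 0.0], [0.894, -0.448, -0.0], [-0.0, 0.0, -1.0]]
force: [0.0, -0.2, -2.6]
opening: 0.139
grasp_force: 30.0
```

drive_tool:
  deltas: "0 0 0 -1 0;0 0 0 -2 0;0 0 0 -3 0;0 0 0 -4 0;0 0 0 -4 0;0 0 0 -4 0"

```text
time_s: 7.45
position: [0.4456, -0.2435, 0.0775]
tcp_rot: [[0.447, 0.894, -0.0], [0.894, -0.447, 0.0], [0.0, -0.0, -1.0]]
force: [0.1, -0.3, -1.4]
opening: 0.137
grasp_force: 30.0
```

drive_tool:
  deltas: "0 0 0 -1 0;0 0 0 -2 0;0 0 0 -3 0;0 0 0 -4 0;0 0 0 -4.5 0;0 0 0 -4.5 0;0 0 0 -4.5 0"

```text
time_s: 8.15
position: [0.4456, -0.2435, 0.0735]
tcp_rot: [[0.448, 0.894, 0.0], [0.894, -0.448, -0.0], [-0.0, 0.0, -1.0]]
force: [-2.0, 0.8, 5.0]
opening: 0.135
grasp_force: 30.0
```

drive_tool:
  deltas: "0 0 0 0 -0.05;0 0 0 0 -0.1;0 0 0 0 -0.15;0 0 0 0 -0.2;0 0 0 0 -0.25;0 0 0 0 -0.3;0 0 0 0 -0.3;0 0 0 0 -0.3"

```text
time_s: 8.95
position: [0.4449, -0.2431, 0.0735]
tcp_rot: [[0.691, 0.722, -0.001], [0.722, -0.691, 0.001], [-0.0, -0.002, -1.0]]
force: [-3.2, 0.7, 6.5]
opening: 0.136
grasp_force: 30.0
```

drive_tool:
  deltas: "0 0 0 0 -0.06;0 0 0 0 -0.12;0 0 0 0 -0.18;0 0 0 0 -0.24;0 0 0 0 -0.3;0 0 0 0 -0.36;0 0 0 0 -0.42;0 0 0 0 -0.48;0 0 0 0 -0.54;0 0 0 0 -0.54;0 0 0 0 -0.54"

```text
time_s: 10.05
position: [0.4451, -0.2428, 0.0735]
tcp_rot: [[0.965, 0.264, -0.001], [0.264, -0.965, 0.001], [-0.001, -0.001, -1.0]]
force: [-2.1, 2.4, 7.1]
opening: 0.131
grasp_force: 30.0
```

drive_tool:
  deltas: "40 0 0 0 0;40 0 0 0 0;40 0 0 0 0;40 0 0 0 0;40 0 0 40 0;40 0 0 80 0;40 0 0 100 0;40 50 150 100 0;40 50 150 100 0;40 50 150 100 0;40 50 150 100 0;40 50 150 100 0"

```text
time_s: 11.25
position: [0.4959, -0.0921, 0.173]
tcp_rot: [[0.964, 0.267, -0.0], [0.267, -0.964, -0.0], [-0.0, 0.0, -1.0]]
force: [-0.9, -1.2, 0.0]
opening: 0.463
grasp_force: 0.0
```

Run:
```python
from h import *
s=bot.read_state(); print(s["position"],s["force"],s["grasp_force"])
t=imaging.capture("top")[:,:,::-1].copy(); im=imaging.capture("side")[:,:,::-1].copy()
cv2.imwrite("pics/look3.png",np.hstack([cv2.resize(im[130:210,150:250],None,fx=4,fy=4),cv2.resize(t[200:280,140:240],None,fx=4,fy=4)]))
b=t[212:272,150:220];h=cv2.cvtColor(b,cv2.COLOR_BGR2HSV)
red=((h[...,0]<8)|(h[...,0]>172))&(h[...,1]>140)&(h[...,2]>90)
print("marks");blobs(red,(150,212),"top",.036,4)
print("bar");c=t[225:258,172:198];blobs(c.min(2)>130,(172,225),"top",.094)
```

```text
[ 0.49586697 -0.09209915  0.17297364] [-0.94598841 -1.20966177  0.03353214] 0.0
marks
9 [177.3 221.3] world [ 0.4848 -0.2325] ang -2.884 len [0.0089 0.0047]
10 [187.1 260. ] world [ 0.4061 -0.2538] ang -2.786 len [0.011  0.0039]
bar
22 [195.6 227.2] world [ 0.47   -0.2808] ang -2.68 len [0.0134 0.0071]
22 [179.5 247.9] world [ 0.4308 -0.2503] ang 3.068 len [0.0143 0.0063]
18 [195.1 255.8] world [ 0.4156 -0.2803] ang 2.023 len [0.0133 0.0063]
```

View pics/look3.png

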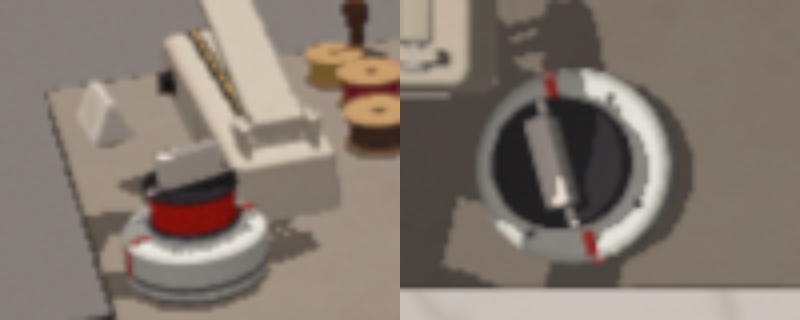

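The reel sits seated on the winder (side view, px ~(197,180)), and the bar runs roughly between the two marks. I'll measure its angle more closely before handing in.

Run:
```python
from h import *
t=imaging.capture("top")[:,:,::-1].copy(); c=t[224:257,168:194]
for th in (80,95,110):
    m=(c.min(2)>th).astype(np.uint8)
    yy,xx=np.mgrid[224:257,168:194]; m[np.hypot(xx-179.5,yy-240.7)>13]=0
    print(th);blobs(m,(168,224),"top",.094,20)
print(np.arctan2(.0210,.078))
cv2.imwrite("pics/look4.png",cv2.resize(t[215:267,150:215],None,fx=8,fy=8,interpolation=cv2.INTER_CUBIC))
```

```text
80
160 [176.8 240.7] world [ 0.4445 -0.2448] ang -2.834 len [0.0456 0.0129]
95
138 [176.5 240.5] world [ 0.4449 -0.2441] ang -2.85 len [0.044  0.0117]
110
111 [176.7 240.6] world [ 0.4446 -0.2446] ang -2.837 len [0.0431 0.0097]
0.2629947316809195
```

View pics/look4.png

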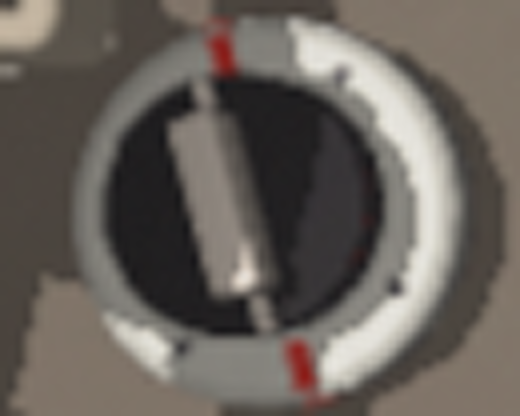

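The measured bar angle is about 0.30 rad against 0.265 rad for the marks, well inside 0.12. It's centred on the winder axis and released.

```bash
python3 -c "
from rig import bot
print(bot.hand_in())"
```

```text
the job is handed in; nothing more can be done
None
```

The reel is fully seated on the winder with the key in its slot, turned clockwise to within about 0.04 rad of the red marks and released; the job is handed in at about 11 s, though the hand-in gave no verdict.

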